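# Cure the coated popper heads: set the timer, then hold the lamp over the rack

## Robot

A 6-joint arm with a two-finger parallel gripper is mounted at the origin on the work surface. World frame = base frame: x ahead of the robot, y to its left, z up, the work surface at z = 0. Lengths are in m, angles in rad, forces in N, time in s.
With the tool pointing down it reaches from about 0.325 to 0.9 m from the base axis. Payload 6.1 kg.
Tool frame: the origin (TCP) lies at the very end of the fingers, on their centre line; the grasp point (between the pads) lies bot.pinch_z behind it (bot.pinch_z is the distance from the TCP to the grasp point, in m); z points along the fingers, y is the line along which they close (so a half turn about z gives the same grasp; the last joint's range is limited). The gripper opens to 85 mm and grips with 20 to 120 N. Pads are 22 mm wide; open, the fingers measure 114 mm over their backs; the gripper's body (76 mm by 85 mm) begins 54 mm behind the grasp point. The pads swing forward as they close: fully open they stand 13 mm farther back than shut.
Start: joints at [-1.462, 0.22, 1.526, -0, 1.395, -0.126], TCP at [0.145, -0.608, 0.231] pointing down, gripper open.
Joint ranges: [-2.98, 2.98], [-0.91, 2.08], [0.09, 2.57], [-1.24, 4.39], [0.2, 2.65], [-2.68, 2.68]. Speed limits (rad/s): [2.57, 2.57, 3.01, 3.14, 3.14, 3.14].

## Interface

Orientations are given as a unit quaternion [w, x, y, z].
In Python, from plant import sensors, eyes, workorder, bot gives the robot as it stands.
- The arm moves only by the tool jog_arm, never from a script. Its argument "deltas" is a list of rows, each a list of 5 numbers: the closure, from 0 (fully open) to 1 (shut), then the shift along the tool's x, y, z in units of 25 mm (1.0 is 25 mm), then the turn about the tool's z in units of 5 degrees (1.0 is 5 degrees). In form: [[hand, dx, dy, dz, spin], ...]. A call has 1 to 20 rows; each row shifts and turns the commanded pose from where the row before left it, along the tool's axes as they then stand; what a row does not reach is not made up. A row lasts 1/12 s, in which the tool goes at most 41.7 mm and 7.16 degrees, less where a joint would pass 70% of its speed; a pose out of reach is approached as far as the arm can. A call is refused whole if a number of a shift passes 1 or a number of a turn 1, either way. A call with a gripper value outside its range is refused whole. The fingers move at their own pace and stop on an object; the grip force is fixed at half the most. Time passes only in rows, so rows that do not move let the fingers close. It gives the time, the measured TCP pose, the force, the opening and the grip force at its end, in the units of the state.
- sensors.get_obs(): the state, without advancing time (a new reading comes with each control period).
- eyes.grab_frame(name): name is "scene" or "side" or "wrist"; returns (picture, depth): 480x640x3 uint8, blue, green, red; 480x640 float32, m along the optical axis (not along the pixel's ray), 0 where there is no reading.
- eyes.camera_params(name): a dict with "K" (3x3 intrinsics, pixels), "R" (3x3) and "t" (3): a world point X has camera coordinates R X + t. Camera axes: x right, y down, z forward; pixel columns grow to the right and rows downward; lengths in m; the calibration is good to about 2 mm. A picture is of the moment at which its call begins: read the wrist's pose just before it. camera_params takes no time and is no camera call; for the wrist camera it gives the pose at the moment of the call.
- workorder.finish_job(): hands the job in; it is judged then, once.
The state is a dict: "time": time; "joint_positions": joint angles; "joint_velocities": joint speeds; "joint_torque": joint torques, N m; "tool_pos": TCP position; "tcp_rot": TCP orientation; "ft_force": force on the tool from outside, world axes, zero at the start; "torque": the same for the moment, N m; "grip_width": finger opening in m; "gripper_force": force on a finger pad.
Only numpy, scipy, OpenCV 4.12 (cv2) and the standard library are available. Lean on these libraries where they do the work, as an engineer would, in place of code of your own. Each camera call takes 0.05 s, during which the arm holds its last target. There are 200 camera calls.

## Task

On the bench timer press the large end key, then the middle key, then the small end key, one at a time, each fully down and let up again, while the bar lamp stays in its dock. Then pick the lamp up by its top grip, carry it over the thread spool stand, and hold it level, lengthwise over the drying rack that has the cork heads on it, centred on the row, its window about 15 mm above the heads. Do not touch the heads, bump the spool stand or the empty rack, or shift the loose things on the bench, and finish while still holding the lamp there, motionless: do not put it down.

Things in the scene. Friction and masses are not known exactly. Their poses are not given: they have to be found in the camera images.
- timer: White bench timer, fixed, 85 (x) x 160 (y) x 30 mm high, with a raised display bar (46 mm high) along its +x edge. Origin: centre of its underside. Its three black keys stand in a row along its y axis, 12 mm to the -x side of its middle: the large key (34 mm dia) at y = -50 mm, a small one (20 mm dia) at y = 0, a small one at y = +45 mm.
- key_clear_top (a point): Centre of the top face of the large end key (34 mm dia), the first to press. Keys go straight down.
- key_minute_top (a point): Centre of the top face of the middle key (20 mm dia), the second to press.
- key_start_top (a point): Centre of the top face of the small end key (20 mm dia), the third to press.
- key_clear (a joint): Travel of the large key: 0 up, 0.006 m fully down (about 4 N); springs back up.
- key_minute (a joint): Travel of the middle key: 0 up, 0.006 m fully down (about 4 N); springs back up.
- key_start (a joint): Travel of the small end key: 0 up, 0.006 m fully down (about 4 N); springs back up.
- dock: Black lamp dock, fixed, 62 (x) x 150 (y) mm; its floor is 12 mm above the table, with a rim 5 mm wide rising to 18 mm. Origin: centre of its underside.
- lamp: Bar-shaped curing lamp, loose, 0.13 to 0.24 kg, lying in the dock, window down. Aluminium body 44 (x) x 130 (y, its length) x 28 mm high; on it a black rubber grip 24 mm thick (x) x 90 mm long (y), from 28 to 64 mm above the underside: pinch it across x. Origin: centre of the underside, which is the window; z up.
- rack: Drying rack with the heads: wooden block, fixed, 46 (x) x 150 (y, its length) x 30 mm high, carrying a row of five cork popper heads (15 mm dia, 25 mm apart along y) on pins. Origin: centre of the underside.
- rack_heads (a point): On the rack, in the middle of the row, at the height of the heads' tops: 60 mm above the table. Axes as the rack.
- spare_rack: The same wooden block without heads (bare holes), fixed, leave alone. Either rack may be the nearer one.
- spool_stand: Thread stand, fixed, between the lamp and the racks: dark wooden bar 260 (x) x 50 (y) mm with six spools (tops 72 mm above the table) on pegs whose ends stand 100 mm above the table. Origin: centre of the underside. Beyond its far end, at the back of the table, stands a tying vise 191 mm high (base 100 x 130 mm, about 0.82 m from the robot); other fixed equipment lines the back and sides.
- cement: Small amber glass jar with a cap, 34 dia x 65 mm, standing, loose bystander.
- stacker: Brass hair stacker (small stepped tube), 30 dia x 64 mm, standing, loose bystander.
- spool: One loose white thread spool, 34 dia x 40 mm, standing, loose bystander.
- bodkin: Dark wooden-handled needle tool about 150 mm long, lying, loose bystander.
- wax: Small cork-coloured wax block 50 x 35 x 18 mm, loose bystander.
- mug: White mug, 76 dia x 90 mm, loose bystander.
Not all that is in view belongs to the job. What is shaped like the lamp but pink or red is not meant.

How it is judged:
By the outcome, as a careful person would: the job done as asked, in the order asked, and still so for the second after the job is handed in, while the arm keeps its last pose, push and grip.
It also fails if it takes over 64 s, if anything falls off the work surface, if the arm or the gripper's body presses on something with over 40 N, if the wrist force passes 120 N, or if a joint passes its speed limit or range.

## Working session

There is one attempt and no reset: what is moved stays moved. The work goes in short steps, Python scripts to look and compute and a tool call to move; the robot and the scene stay as the last step left them, time stands still between calls to the robot, and variables do not carry over. Pictures are saved under pics/ and viewed, at most 10 in all, crops included, and the job is handed in when it is done.

Besides the shell and the picture viewer there is one more tool, called after "Emit:" by a JSON object that holds its "name" and its "arguments", one argument or row to a line. jog_arm: Moves the arm, as the interface text tells. Its arguments: {"type":"object","properties":{"deltas":{"type":"array"}},"required":["deltas"]}

```bash
ls; mkdir -p pics
python3 - <<'E'
from plant import sensors, eyes, bot
import cv2,numpy as np
o=sensors.get_obs(); print({k:np.round(v,3) for k,v in o.items()}, bot.pinch_z)
for n in ("scene","side"):
    im,d=eyes.grab_frame(n); np.savez(f"pics/{n}.npz",im=im,d=d,**eyes.camera_params(n)); cv2.imwrite(f"pics/{n}0.png",im)
    p=eyes.camera_params(n); print(n,(-p["R"].T@p["t"]).round(3),(d>0).mean())
E
```

```text
pics
{'time': np.float64(0.0), 'joint_positions': array([-1.462,  0.221,  1.528, -0.   ,  1.395, -0.126]), 'joint_velocities': array([-0.   ,  0.   ,  0.   , -0.001,  0.001,  0.001]), 'joint_torque': array([-0.0000e+00, -4.9690e+01, -3.8939e+01, -0.0000e+00,  1.1000e-02,
        0.0000e+00]), 'tool_pos': array([ 0.145, -0.607,  0.23 ]), 'tcp_rot': array([-0.001,  0.993,  0.117, -0.   ]), 'ft_force': array([0.31 , 0.269, 0.021]), 'torque': array([ 0.001, -0.078,  0.009]), 'gripper_force': np.float64(0.0), 'grip_width': np.float64(0.085)} 0.0187
scene [ 1.193 -0.985  1.185] 0.9853580729166667
side [-0.126  0.754  0.695] 0.99603515625
```

View pics/scene0.png

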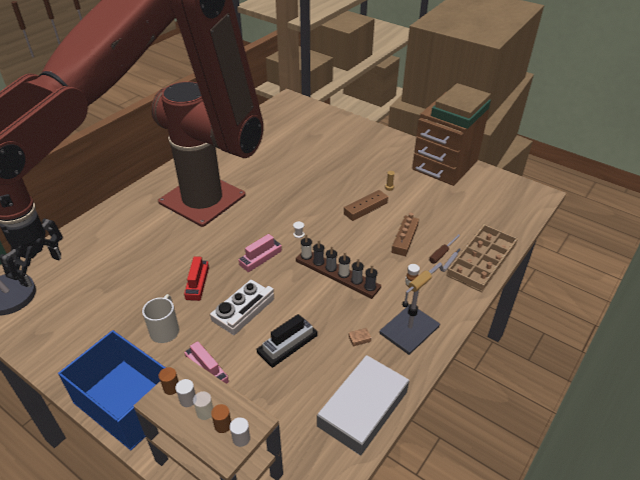

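View pics/side0.png

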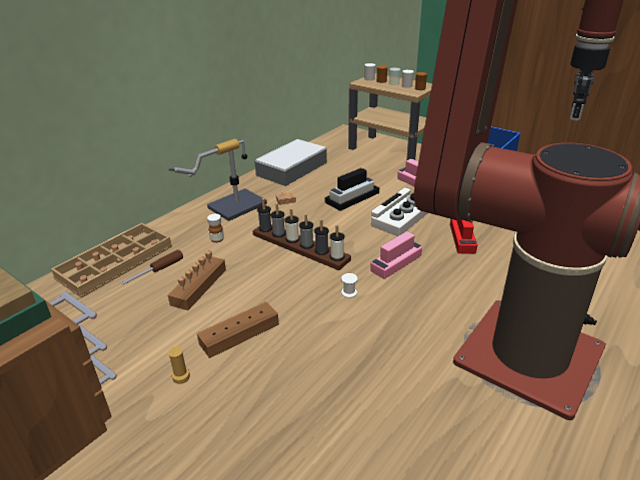

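The scene view shows the grey lamp with its black grip in the black dock at (287,340). Pink lookalikes are at (260,252) and (207,362), and a red one is at (197,278), so only the grey one fits. The timer is at (243,303), with the large key at its left end (225,309). The spool stand is at (338,265), the rack with heads at (405,233) and the bare rack at (366,205). The side view agrees: lamp (352,188), heads (197,275), bare rack (238,327).

```bash
cat > h.py <<'E'
import numpy as np, cv2
def cloud(d,p):
    v,u=np.mgrid[:480,:640]; K=p["K"]
    c=np.stack([(u-K[0,2])/K[0,0]*d,(v-K[1,2])/K[1,1]*d,d],-1)
    return (c-p["t"])@p["R"]
def rect(P):
    (c,s,a)=cv2.minAreaRect((P[:,:2]*1000).astype(np.float32)); return np.round(c,1),np.round(s,1),round(a,1)
E
python3 - <<'E'
from h import *
C={}
for n in("scene","side"):
    p=np.load(f"pics/{n}.npz"); C[n]=(cloud(p["d"],p),p["im"]);
S=C["scene"][0]
for nm,(u,v) in dict(lamp=(287,328),timer=(243,303),stand=(338,285),heads=(405,233),spare=(366,205),mug=(160,320),wax=(359,337)).items(): print(nm,S[v,u].round(3))
# per object clusters: points near seed in xy, by height bands
seeds=dict(lamp=S[328,287],timer=S[303,243],heads=S[233,405],spare=S[205,366],stand=S[268,338])
R=dict(lamp=.1,timer=.1,heads=.1,spare=.1,stand=.16)
bands=dict(lamp=[(.014,.02),(.03,.045),(.068,.085)],timer=[(.027,.033),(.034,.042),(.043,.05)],heads=[(.025,.033),(.05,.065)],spare=[(.026,.034)],stand=[(.01,.03),(.068,.076),(.09,.105)])
for nm in seeds:
    for n in C:
        X=C[n][0]; near=(np.hypot(*(X[...,:2]-seeds[nm][:2]).transpose(2,0,1))<R[nm])
        print(nm,n,'zhist',np.histogram(X[near][:,2],bins=np.arange(-.004,.13,.008))[0])
        for lo,hi in bands[nm]:
            m=near&(X[...,2]>lo)&(X[...,2]<hi)
            if m.sum()>15: print('  ',lo,hi,m.sum(),*rect(X[m]),'z',np.median(X[m][:,2]).round(4))
E
```

```text
lamp [ 0.601 -0.301  0.075]
timer [ 0.432 -0.277  0.031]
stand [ 1.193 -0.985  1.185]
heads [0.646 0.198 0.052]
spare [0.472 0.256 0.037]
mug [ 0.348 -0.476  0.092]
wax [ 0.738 -0.184  0.023]
lamp scene zhist [2088  391  280  160  115  316  106   67   77  171  160    0    0    0
    0    0]
   0.014 0.02 220 [ 598.8 -296.3] [152.3  63. ] 76.1 z 0.0175
   0.03 0.045 441 [ 599.  -294.7] [131.   45.8] 76.0 z 0.0399
   0.068 0.085 331 [ 596.9 -295.6] [90.3 30.1] 79.8 z 0.0759
lamp side zhist [914 140 257 122 115 228  78  82  76 134  60   0   0   0   0   0]
   0.014 0.02 207 [ 574.6 -287.5] [157.8  61.2] 61.6 z 0.0171
   0.03 0.045 328 [ 591.5 -295. ] [135.6  45.8] 77.0 z 0.0389
   0.068 0.085 194 [ 592.2 -296.4] [92.9 30.2] 79.2 z 0.0747
timer scene zhist [1344  291  132  196  457  375  466  127    0    0    0    0    0    0
    0    0]
   0.027 0.033 382 [ 430.5 -278.4] [160.2  87.9] 87.8 z 0.0301
   0.034 0.042 296 [ 432.8 -278.1] [160.   83.6] 87.4 z 0.0385
   0.043 0.05 455 [ 434.9 -277.5] [160.6  78.9] 88.4 z 0.0459
timer side zhist [892 148 134 170 447 292 311  27   0   0   0   0  
[... 821 characters left out ...]
t [3527  254  263  348 1245    0    0    0    0    0    0    0    0    0
    0    0]
   0.026 0.034 1400 [455.5 276.2] [150.1  50.8] 73.4 z 0.0296
stand scene zhist [3918 1038  556  243  124  120  132  139   99  423   87   28   33   15
    0    0]
   0.01 0.03 879 [553.   -5.8] [263.8 131.4] 13.8 z 0.0178
   0.068 0.076 423 [556.4 -18.3] [247.7  37.7] 2.5 z 0.0726
   0.09 0.105 54 [555.5 -19.7] [220.1  11.1] 1.4 z 0.098
stand side zhist [5452  278  768  233  203  214  209  233  191  560   45   39   44   10
    0    0]
   0.01 0.03 1117 [552.  -20.7] [262.4  54. ] 1.9 z 0.0166
   0.068 0.076 560 [551.4 -21.5] [247.   36.9] 1.4 z 0.0717
   0.09 0.105 64 [551.5 -20.8] [221.1   9.2] 2.3 z 0.0968
```

Run:
```python
import cv2
im=cv2.imread('pics/scene0.png'); cv2.imwrite('pics/crop1.png',cv2.resize(im[180:380,170:440],None,fx=2.9,fy=2.9,interpolation=2))
```

```text
(no output)
```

View pics/crop1.png

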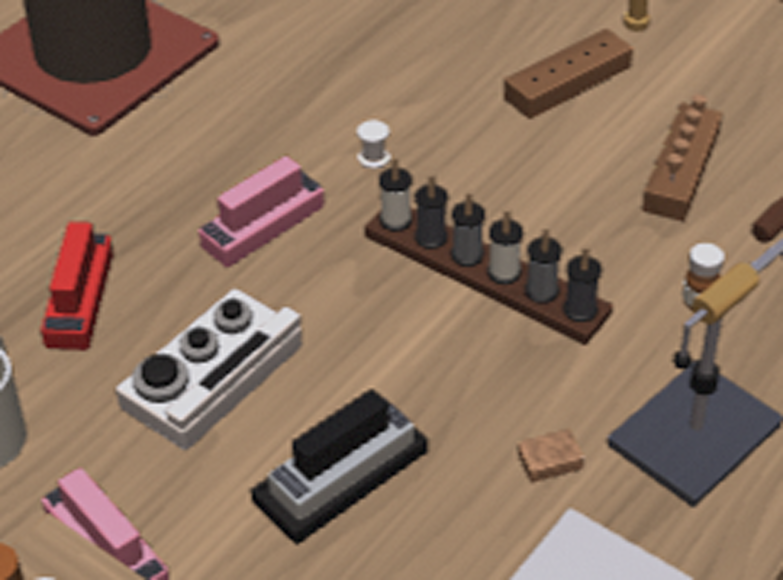

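The crop confirms the identification: only the object in the dock is grey with a black grip. The timer's large key is at its −y end. I'll turn the tool first, then go above the large key.

Emit:
{"name": "jog_arm", "arguments": {
  "deltas": [
    [1, 0, 0, 0, -1],
    [1, 0, 0, 0, -1],
    [1, 0, 0, 0, -1],
    [1, 0, 0, 0, -1],
    [1, 0, 0, 0, -1],
    [1, 0, 0, 0, -1],
    [1, 0, 0, 0, -1],
    [1, 0, 0, 0, -1],
    [1, 0, 0, 0, -1],
    [1, 0, 0, 0, -1],
    [1, 0, 0, 0, -1],
    [1, 0, 0, 0, -1],
    [1, 0, 0, 0, -1],
    [1, 0, 0, 0, -1],
    [1, 0, 0, 0, -0.9]
  ]
}}

```text
time: 1.35
tool_pos: [0.1453, -0.6075, 0.2306]
tcp_rot: [-0.0, 0.718, 0.696, 0.0]
ft_force: [0.5, 0.5, 0.0]
grip_width: -0.0001
gripper_force: 0.0
```

Emit:
{"name": "jog_arm", "arguments": {
  "deltas": [
    [1, 0.8, 0.9, 0, 0],
    [1, 0.9, 0.9, 0, 0],
    [1, 0.9, 0.9, 0, 0],
    [1, 0.9, 0.9, 0, 0],
    [1, 0.9, 0.9, 0, 0],
    [1, 0.9, 0.9, 0, 0],
    [1, 0.9, 0.9, 0, 0],
    [1, 0.9, 0.9, 0, 0],
    [1, 0.9, 0.9, 0, 0],
    [1, 0.9, 0.9, 0, 0],
    [1, 0.9, 0.9, 0, 0],
    [1, 0.9, 0.6, 0, 0],
    [1, 0.5, 0.3, 0, 0],
    [1, 0, 0, 0, 0]
  ]
}}

```text
time: 2.52
tool_pos: [0.4267, -0.3348, 0.2308]
tcp_rot: [-0.001, 0.718, 0.696, 0.001]
ft_force: [-0.7, -0.6, 0.7]
grip_width: -0.0001
gripper_force: 0.0
```

```bash
cat >> h.py <<'E'
from plant import sensors, eyes
from scipy.spatial.transform import Rotation as Ro
def pose():
    o=sensors.get_obs(); q=o["tcp_rot"]; M=Ro.from_quat([q[1],q[2],q[3],q[0]]).as_matrix()
    print('t',round(float(o["time"]),2),'tcp',o["tool_pos"].round(4),'phi',np.degrees(np.arctan2(M[1,0],M[0,0])).round(2),'z',M[:,2].round(3),'F',o["ft_force"].round(1),'w',round(float(o["grip_width"]),4),'g',round(float(o["gripper_force"]),1))
    return o["tool_pos"],M
def look(n,f):
    p=eyes.camera_params(n); im,d=eyes.grab_frame(n); np.savez(f"pics/{f}.npz",im=im,d=d,**p); cv2.imwrite(f"pics/{f}.png",im); return im,d,p
E
python3 - <<'E'
from h import *
pose(); im,d,p=look("wrist","w1")
X=cloud(d,p)
print((-p["R"].T@p["t"]).round(3)); print(np.histogram(X[...,2],bins=np.arange(-.01,.1,.005)))
E
```

```text
t 2.52 tcp [ 0.4267 -0.3348  0.2308] phi 88.16 z [-0.     0.002 -1.   ] F [-0.7 -0.6  0.7] w -0.0001 g 0.0
[ 0.43  -0.259  0.372]
(array([     1, 188734,   6857,   1787,   2172,   3694,   1821,  11064,
         1388,   3817,   5208,   3181,   2051,   1089,   3448,    685,
         2830,    953,    281,    573,    163]), array([-0.01 , -0.005,  0.   ,  0.005,  0.01 ,  0.015,  0.02 ,  0.025,
        0.03 ,  0.035,  0.04 ,  0.045,  0.05 ,  0.055,  0.06 ,  0.065,
        0.07 ,  0.075,  0.08 ,  0.085,  0.09 ,  0.095]))
```

View pics/w1.png

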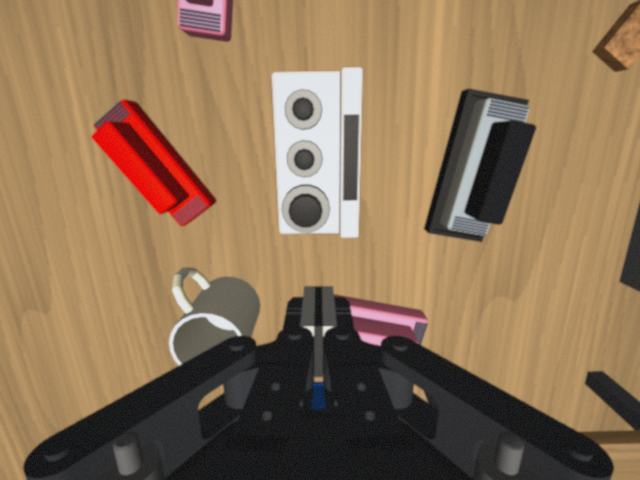

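The wrist view shows the timer at (317,152), with its dark keys at (305,209) large, (305,159) middle and (303,109) small. The lamp in its dock is at (480,165), and the mug and the red and pink lookalikes are clear of the path.

Run:
```python
from h import *
p=np.load('pics/w1.npz'); X=cloud(p['d'],p); im=p['im']; g=im.max(2)
for u,v in((305,209),(305,159),(303,109)):
    m=np.zeros_like(g); m[v-28:v+28,u-26:u+26]=(g[v-28:v+28,u-26:u+26]<90)
    n,l,s,c=cv2.connectedComponentsWithStats(m); k=l[v,u]; b=l==k
    q=X[b]; print('key',c[k].round(1),b.sum(),np.median(q,0).round(4),'size',np.ptp(q[:,:2],axis=0).round(3))
    # bezel z
    print('   bezel z',X[v-3:v+3,u-19 if v<200 else u-23][:,2].round(4), 'left',X[v,u-35:u-8,2].round(3)[::3])
t=np.zeros(g.shape,bool); t[60:245,265:370]=1
for lo,hi in((.024,.034),(.04,.05)):
    m=t&(X[...,2]>lo)&(X[...,2]<hi); print('timer',rect(X[m]),np.median(X[m][:,2]))
t[:]=0; t[80:250,420:545]=1
for lo,hi in((.01,.02),(.036,.043),(.068,.082)):
    m=t&(X[...,2]>lo)&(X[...,2]<hi); print('lamp',lo,m.sum(),rect(X[m]),np.median(X[m][:,2]))
```

```text
key [305.1 210.1] 828 [ 0.4144 -0.3278  0.0505] size [0.032 0.086]
   bezel z [0.0398 0.0401 0.0403 0.0408 0.0416 0.04  ] left [-0.001 -0.004 -0.001  0.027  0.041  0.04   0.042  0.05   0.049]
key [303.9 159. ] 290 [ 0.4154 -0.2787  0.0505] size [0.023 0.028]
   bezel z [0.0282 0.0288 0.03   0.0262 0.0288 0.0284] left [-0.001 -0.     0.026  0.029  0.03   0.03   0.041  0.04   0.048]
key [302.6 108.6] 341 [ 0.4163 -0.2345  0.0502] size [0.017 0.018]
   bezel z [0.0291 0.0277 0.0298 0.0284 0.0283 0.0286] left [-0.001 -0.004  0.027  0.028  0.028  0.027  0.041  0.039  0.04 ]
timer (array([ 417.8, -278.6]), array([160. ,  65.2]), 88.8) 0.028450746060763973
timer (array([ 430.9, -278.3]), array([158.7,  78.8]), 88.7) 0.044234820822148475
lamp 0.01 2408 (array([ 593.8, -297.4]), array([150.2,  63. ]), 78.7) 0.015910946354610697
lamp 0.036 2669 (array([ 594.5, -295.8]), array([128.8,  44. ]), 77.6) 0.03867628455539666
lamp 0.068 2990 (array([ 595.3, -296.1]), array([89.8, 24.7]), 77.7) 0.07421978141304217
```

Key tops are at about z = 0.051–0.052, with bezels at 0.041. I'll descend to just above the large key.

Emit:
{"name": "jog_arm", "arguments": {
  "deltas": [
    [1, 0.26, -0.44, 0.5, 0],
    [1, 0, 0, 1, 0],
    [1, 0, 0, 1, 0],
    [1, 0, 0, 1, 0],
    [1, 0, 0, 1, 0],
    [1, 0, 0, 1, 0],
    [1, 0, 0, 0.8, 0],
    [1, 0, 0, 0.5, 0],
    [1, 0, 0, 0, 0],
    [1, 0, 0, 0, 0]
  ]
}}

```text
time: 3.4
tool_pos: [0.4138, -0.3311, 0.061]
tcp_rot: [-0.001, 0.72, 0.694, -0.0]
ft_force: [0.3, -0.8, 0.4]
grip_width: 0.0001
gripper_force: 0.0
```

Emit:
{"name": "jog_arm", "arguments": {
  "deltas": [
    [1, 0, 0, 0.12, 0],
    [1, 0, 0, 0.12, 0],
    [1, 0, 0, 0.12, 0],
    [1, 0, 0, 0.12, 0],
    [1, 0, 0, 0, 0],
    [1, 0, 0, 0, 0]
  ]
}}

```text
time: 3.9
tool_pos: [0.4149, -0.3312, 0.0498]
tcp_rot: [0.001, 0.72, 0.694, -0.0]
ft_force: [0.8, -0.1, 2.4]
grip_width: 0.0002
gripper_force: 1.0
```

Emit:
{"name": "jog_arm", "arguments": {
  "deltas": [
    [1, 0, 0, 0.08, 0],
    [1, 0, 0, 0.08, 0],
    [1, 0, 0, 0, 0],
    [1, 0, 0, 0, 0]
  ]
}}

```text
time: 4.23
tool_pos: [0.4149, -0.3312, 0.046]
tcp_rot: [0.001, 0.72, 0.694, -0.0]
ft_force: [-0.6, 1.0, 6.1]
grip_width: -0.0
gripper_force: 3.2
```

Emit:
{"name": "jog_arm", "arguments": {
  "deltas": [
    [1, 0, 0, 0.06, 0],
    [1, 0, 0, 0, 0],
    [1, 0, 0, 0, 0]
  ]
}}

```text
time: 4.48
tool_pos: [0.415, -0.3313, 0.0458]
tcp_rot: [0.001, 0.72, 0.694, -0.0]
ft_force: [-4.1, 3.9, 16.9]
grip_width: 0.0002
gripper_force: 8.5
```

Bottomed at z = 0.0458 with 17 N. I'll let it up and go to the middle key.

Emit:
{"name": "jog_arm", "arguments": {
  "deltas": [
    [1, 0, 0, -0.2, 0],
    [1, 0, 0, -0.4, 0],
    [1, 0, 0, -0.4, 0],
    [1, 0.5, 0, 0, 0],
    [1, 0.8, -0.04, 0, 0],
    [1, 0.8, 0, 0, 0],
    [1, 0, 0, 0, 0],
    [1, 0, 0, 0, 0]
  ]
}}

```text
time: 5.15
tool_pos: [0.4151, -0.2766, 0.0684]
tcp_rot: [-0.001, 0.719, 0.695, -0.0]
ft_force: [0.1, -0.2, 0.3]
grip_width: -0.0001
gripper_force: 0.0
```

Run:
```python
from h import *
pose()
```

```text
t 5.15 tcp [ 0.4151 -0.2766  0.0684] phi 88.05 z [-0.001  0.001 -1.   ] F [ 0.1 -0.2  0.3] w -0.0001 g 0.0
```

Emit:
{"name": "jog_arm", "arguments": {
  "deltas": [
    [1, -0.05, 0, 0.3, 0],
    [1, 0, 0, 0.2, 0],
    [1, 0, 0, 0.16, 0],
    [1, 0, 0, 0.16, 0],
    [1, 0, 0, 0.1, 0],
    [1, 0, 0, 0.06, 0],
    [1, 0, 0, 0, 0],
    [1, 0, 0, 0, 0]
  ]
}}

```text
time: 5.82
tool_pos: [0.4152, -0.2799, 0.0458]
tcp_rot: [-0.0, 0.72, 0.694, -0.0]
ft_force: [-6.6, 5.0, 18.7]
grip_width: -0.0001
gripper_force: 8.8
```

Same bottom height, so the middle key is fully down. On to the small end key.

Emit:
{"name": "jog_arm", "arguments": {
  "deltas": [
    [1, 0, 0, -0.2, 0],
    [1, 0, 0, -0.4, 0],
    [1, 0, 0, -0.4, 0],
    [1, 0.5, 0, 0, 0],
    [1, 0.8, -0.03, 0, 0],
    [1, 0.5, 0, 0, 0],
    [1, 0, 0, 0, 0],
    [1, 0, 0, 0, 0]
  ]
}}

```text
time: 6.48
tool_pos: [0.4161, -0.2336, 0.0691]
tcp_rot: [-0.0, 0.719, 0.695, -0.0]
ft_force: [0.6, -0.5, -0.6]
grip_width: 0.0004
gripper_force: 0.0
```

Emit:
{"name": "jog_arm", "arguments": {
  "deltas": [
    [1, 0, 0, 0.3, 0],
    [1, 0, 0, 0.2, 0],
    [1, 0, 0, 0.16, 0],
    [1, 0, 0, 0.16, 0],
    [1, 0, 0, 0.1, 0],
    [1, 0, 0, 0.06, 0],
    [1, 0, 0, 0, 0],
    [1, 0, 0, 0, 0]
  ]
}}

```text
time: 7.15
tool_pos: [0.416, -0.2348, 0.0458]
tcp_rot: [-0.001, 0.72, 0.694, -0.0]
ft_force: [-5.8, 3.6, 14.4]
grip_width: -0.0003
gripper_force: 7.3
```

All three keys bottomed. Lift, open, and move above the lamp.

Emit:
{"name": "jog_arm", "arguments": {
  "deltas": [
    [1, 0, 0, -0.2, 0],
    [1, 0, 0, -0.4, 0],
    [1, 0, 0, -0.8, 0],
    [1, 0, 0, -1, 0],
    [1, 0, 0, -1, 0],
    [1, 0, 0, -1, 0],
    [0, 0, 0.5, -1, 0],
    [0, -0.3, 0.9, -0.5, 0],
    [0, -0.3, 1, 0, 0],
    [0, -0.3, 1, 0, 0],
    [0, -0.3, 1, 0, 0],
    [0, -0.3, 1, 0, 0],
    [0, -0.3, 0.9, 0, 0],
    [0, -0.3, 0.6, 0, 0],
    [0, -0.1, 0.3, 0, 0],
    [0, 0, 0, 0, 1],
    [0, 0, 0, 0, 1],
    [0, 0, 0, 0, 0.1],
    [0, 0, 0, 0, 0]
  ]
}}

```text
time: 8.73
tool_pos: [0.5937, -0.2958, 0.1923]
tcp_rot: [-0.0, 0.78, 0.626, -0.0]
ft_force: [0.5, 0.2, -0.6]
grip_width: 0.0857
gripper_force: 0.0
```

Run:
```python
from h import *
T,M=pose(); im,d,p=look("wrist","w2")
X=cloud(d,p); near=np.hypot(X[...,0]-.595,X[...,1]+.296)<.09
for lo,hi in((.01,.02),(.036,.043),(.068,.082)):
    m=near&(X[...,2]>lo)&(X[...,2]<hi); print('lamp',lo,m.sum(),rect(X[m]) if m.sum() else '',np.median(X[m][:,2]))
for u,v in((.4160,-.234),):
    m=np.hypot(X[...,0]-u,X[...,1]-v)<.008; print('key z',np.median(X[m][:,2]),m.sum())
dv=np.array([.595,-.296,0])-T; print('tool delta units',(M.T@dv/.025).round(2))
```

```text
t 8.73 tcp [ 0.5937 -0.2958  0.1923] phi 77.55 z [-0.  0. -1.] F [ 0.5  0.2 -0.6] w 0.0857 g 0.0
lamp 0.01 2764 (array([ 594.2, -297.5]), array([150.3,  62.1]), 78.5) 0.01618556191420504
lamp 0.036 3096 (array([ 595.7, -295.7]), array([128.5,  43.4]), 77.9) 0.03851769069983138
lamp 0.068 3078 (array([ 595.8, -295.6]), array([89.1, 24. ]), 77.9) 0.07440116225576432
key z 0.05060223397465412 262
tool delta units [0.   0.06 7.69]
```

View pics/w2.png

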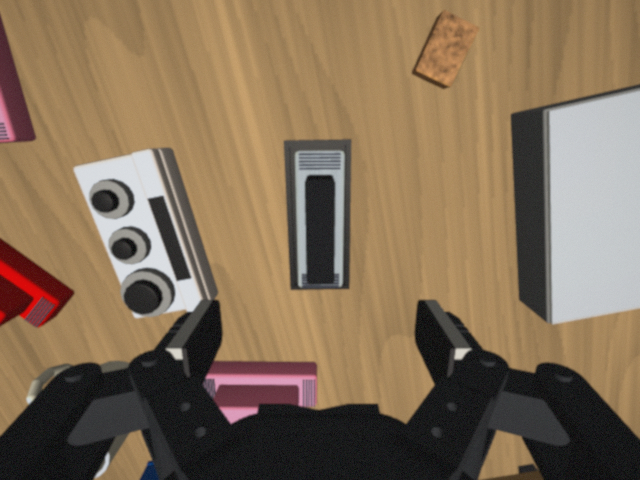

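The lamp is centred under the open fingers at (320,215), grip z ≈ 0.040–0.076, body top at 0.040. I'll descend to TCP z ≈ 0.044 and close.

Emit:
{"name": "jog_arm", "arguments": {
  "deltas": [
    [0, 0.02, 0.08, 0.6, -0.07],
    [0, 0, 0, 1, 0],
    [0, 0, 0, 1, 0],
    [0, 0, 0, 1, 0],
    [0, 0, 0, 1, 0],
    [0, 0, 0, 0.7, 0],
    [0, 0, 0, 0.4, 0],
    [0, 0, 0, 0.2, 0],
    [0, 0, 0, 0, 0],
    [0, 0, 0, 0, 0]
  ]
}}

```text
time: 9.62
tool_pos: [0.5967, -0.2962, 0.0455]
tcp_rot: [0.001, 0.778, 0.628, 0.0]
ft_force: [0.0, -0.2, 0.1]
grip_width: 0.0855
gripper_force: 0.0
```

Emit:
{"name": "jog_arm", "arguments": {
  "deltas": [
    [0.5, 0, 0, 0, 0],
    [1, 0, 0, 0, 0],
    [1, 0, 0, 0, 0],
    [1, 0, 0, 0, 0],
    [1, 0, 0, 0, 0],
    [1, 0, 0, 0, 0],
    [1, 0, 0, 0, 0],
    [1, 0, 0, 0, 0],
    [1, 0, 0, 0, 0],
    [1, 0, 0, 0, 0]
  ]
}}

```text
time: 10.45
tool_pos: [0.5965, -0.2961, 0.0454]
tcp_rot: [0.0, 0.778, 0.628, 0.0]
ft_force: [-0.4, 0.2, 5.2]
grip_width: 0.0229
gripper_force: 59.7
```

Emit:
{"name": "jog_arm", "arguments": {
  "deltas": [
    [1, 0, 0, -0.2, 0],
    [1, 0, 0, -0.4, 0],
    [1, 0, 0, -0.6, 0],
    [1, 0, 0, -0.8, 0],
    [1, 0, 0, -0.8, 0],
    [1, 0, 0, -0.8, 0],
    [1, 0, 0, -0.8, 0],
    [1, 0, 0, -0.8, 0],
    [1, 0, 0, -0.6, 0],
    [1, 0, 0, -0.3, 0],
    [1, 0, 0, 0, 0],
    [1, 0, 0, 0, 0]
  ]
}}

```text
time: 11.45
tool_pos: [0.5962, -0.2959, 0.1977]
tcp_rot: [0.0, 0.778, 0.628, 0.0]
ft_force: [-0.4, 0.2, -2.6]
grip_width: 0.0231
gripper_force: 58.9
```

Run:
```python
from h import *
T,M=pose()
for n in("scene","side"):
    p=np.load(f"pics/{n}.npz"); X=cloud(p["d"],p)
    m=(X[...,2]>.05)&(X[...,2]<.25)&(X[...,0]>.66)&(X[...,0]<1)&(abs(X[...,1])<.3)
    print(n,'tall things x>.66: min',X[m].min(0).round(3),'max',X[m].max(0).round(3))
    for y in np.arange(-.3,.3,.05):
        k=m&(X[...,1]>y)&(X[...,1]<y+.05)
        if k.sum(): print('  y',round(y,2),'xmin',X[k][:,0].min().round(3),'zmax',X[k][:,2].max().round(3))
    near=np.hypot(X[...,0]-.632,X[...,1]-.227)<.1
    Xs=X[...]; hi=near&(X[...,2]>.05)&(X[...,2]<.065); print('  heads row',rect(X[hi]),np.percentile(X[hi][:,2],98))
    u=(X[hi][:,:2]-np.array([.632,.227]))@np.array([-.2756,.9613]); print('  along',np.round([u.min(),u.max()],4))
    nb=np.hypot(X[...,0]-.632,X[...,1]-.227)<.079; b=nb&(X[...,2]>.026)&(X[...,2]<.033); print('  block',rect(X[b]))
im,d,p=look("wrist","w3"); X=cloud(d,p)
```

```text
t 11.45 tcp [ 0.5962 -0.2959  0.1977] phi 77.81 z [ 0.001 -0.    -1.   ] F [-0.4  0.2 -2.6] w 0.0231 g 58.9
scene tall things x>.66: min [ 0.66 -0.3   0.05] max [0.912 0.103 0.196]
  y -0.3 xmin 0.793 zmax 0.061
  y -0.25 xmin 0.795 zmax 0.064
  y -0.15 xmin 0.81 zmax 0.185
  y -0.1 xmin 0.807 zmax 0.195
  y -0.05 xmin 0.661 zmax 0.196
  y -0.0 xmin 0.66 zmax 0.187
  y 0.05 xmin 0.728 zmax 0.179
  y 0.1 xmin 0.847 zmax 0.176
  heads row (array([634.6, 227.2]), array([ 14.1, 119.4]), 16.2) 0.06440474206852151
  along [-0.0602  0.0592]
  block (array([634.7, 226.7]), array([ 46.4, 153.1]), 15.4)
side tall things x>.66: min [ 0.66 -0.3   0.05] max [0.908 0.1   0.192]
  y -0.3 xmin 0.788 zmax 0.057
  y -0.25 xmin 0.789 zmax 0.057
  y -0.15 xmin 0.802 zmax 0.181
  y -0.1 xmin 0.802 zmax 0.192
  y -0.05 xmin 0.66 zmax 0.192
  y -0.0 xmin 0.823 zmax 0.184
  y 0.05 xmin 0.722 zmax 0.174
  heads row (array([630.5, 226.2]), array([ 19. , 115.3]), 15.2) 0.06146719949394168
  along [-0.058   0.0574]
  block (array([629.8, 225.1]), array([ 48.7, 151.7]), 15.7)
```

View pics/w3.png

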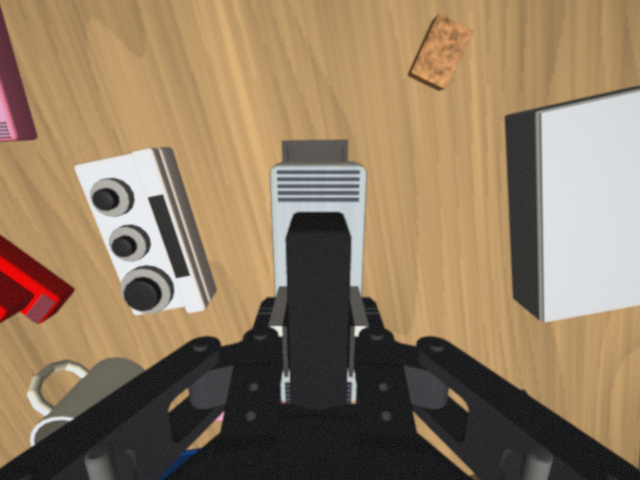

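The lamp is held squarely (front end at (318,180)) and clear of the dock; window height is ≈ 0.164. The vise begins at x ≈ 0.80, so a lane at x ≈ 0.60 is free. Carry it over the stand.

Emit:
{"name": "jog_arm", "arguments": {
  "deltas": [
    [1, 0.2, -0.04, 0, 0],
    [1, 0.4, -0.08, 0, 0],
    [1, 0.6, -0.11, 0, 0],
    [1, 0.8, -0.15, 0, 0],
    [1, 0.93, -0.18, 0, 0],
    [1, 0.93, -0.18, 0, 0],
    [1, 0.93, -0.18, 0, 0],
    [1, 0.93, -0.18, 0, 0],
    [1, 0.93, -0.18, 0, 0],
    [1, 0.93, -0.18, 0, 0],
    [1, 0.93, -0.18, 0, 0],
    [1, 0.93, -0.18, 0, 0],
    [1, 0.93, -0.18, 0, 0],
    [1, 0.93, -0.18, 0, 0],
    [1, 0.93, -0.18, 0, 0],
    [1, 0.93, -0.18, 0, 0],
    [1, 0.8, -0.15, 0, 0],
    [1, 0.6, -0.11, 0, 0],
    [1, 0.4, -0.08, 0, 0],
    [1, 0.2, -0.04, 0, 0]
  ]
}}

```text
time: 13.17
tool_pos: [0.604, 0.0924, 0.1969]
tcp_rot: [-0.0, 0.778, 0.629, -0.0]
ft_force: [-0.6, -0.4, -2.3]
grip_width: 0.0231
gripper_force: 58.9
```

Emit:
{"name": "jog_arm", "arguments": {
  "deltas": [
    [1, 0, 0, 0, -0.4],
    [1, 0, 0, 0, -0.8],
    [1, 0, 0, 0, -0.8],
    [1, 0, 0, 0, -0.8],
    [1, 0, 0, 0, -0.8],
    [1, 0, 0, 0, -0.8],
    [1, 0, 0, 0, -0.8],
    [1, 0, 0, 0, -0.4],
    [1, 0, 0, 0, 0],
    [1, 0, 0, 0, 0]
  ]
}}

```text
time: 14.0
tool_pos: [0.6046, 0.0898, 0.1971]
tcp_rot: [-0.0, 0.604, 0.797, -0.0]
ft_force: [0.5, 0.4, -1.9]
grip_width: 0.023
gripper_force: 58.9
```

Run:
```python
from h import *
T,M=pose(); im,d,p=look("wrist","w4"); X=cloud(d,p)
near=np.hypot(X[...,0]-.632,X[...,1]-.227)<.08
for lo,hi in((.024,.032),(.045,.065)):
    m=near&(X[...,2]>lo)&(X[...,2]<hi); print(lo,m.sum(),rect(X[m]),np.percentile(X[m][:,2],[50,98]))
```

```text
t 14.0 tcp [0.6046 0.0898 0.1971] phi 105.71 z [-0. -0. -1.] F [ 0.5  0.4 -1.9] w 0.023 g 58.9
0.024 7492 (array([634.8, 217.3]), array([ 46.5, 131.9]), 15.7) [0.02846679 0.03009863]
0.045 1553 (array([633.6, 220.8]), array([ 15.1, 105. ]), 15.8) [0.05834476 0.0600162 ]
```

View pics/w4.png

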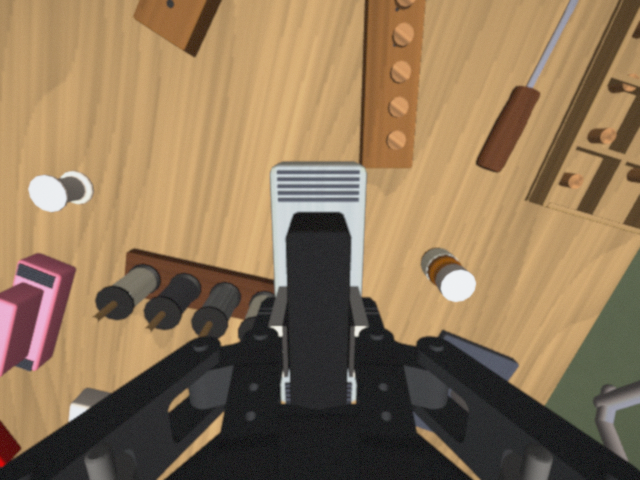

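The near end of the rack with heads is at (390,160), and its row direction matches the tool. The two fixed views and this wrist view agree on a centre of (0.632, 0.226), yaw 15.7°, head tops 0.060. The lamp clears the cement jar at (450,275). Move above the row.

Emit:
{"name": "jog_arm", "arguments": {
  "deltas": [
    [1, 0.25, 0.1, 0, 0],
    [1, 0.5, 0.25, 0, 0],
    [1, 0.7, 0.4, 0, 0],
    [1, 0.7, 0.4, 0, 0],
    [1, 0.7, 0.4, 0, 0],
    [1, 0.7, 0.4, 0, 0],
    [1, 0.7, 0.3, 0, 0],
    [1, 0.5, 0.2, 0, 0],
    [1, 0.2, 0.1, 0, 0],
    [1, 0, 0, 0, 0],
    [1, 0, 0, 0, 0],
    [1, 0, 0, 0, 0]
  ]
}}

```text
time: 15.05
tool_pos: [0.6325, 0.2257, 0.1972]
tcp_rot: [0.0, 0.603, 0.797, -0.0]
ft_force: [-0.3, 0.6, -1.9]
grip_width: 0.0234
gripper_force: 59.0
```

```bash
cat > m.py <<'E'
from h import *
import sys
T,M=pose()
for n in("wrist","scene","side"):
    im,d,p=look(n,sys.argv[1]+n); X=cloud(d,p)
    near=np.hypot(X[...,0]-T[0],X[...,1]-T[1])<.1
    q=near&(X[...,2]>T[2]-.045)&(X[...,2]<T[2]+.05)
    # lamp aluminium: light grey, low saturation
    hsv=cv2.cvtColor(im,cv2.COLOR_BGR2HSV); a=q&(hsv[...,1]<60)&(hsv[...,2]>110)
    P=X[a]; 
    if len(P)<10: continue
    L=(P-T)@M; f=L[:,0]
    z=P[:,2]; print(n,a.sum(),'along',np.percentile(f,[1,99]).round(4),'across',np.percentile(L[:,1],[1,99]).round(4),'z pct',np.percentile(z,[1,10,50,90]).round(4),'rel',(np.percentile(z,[1,50,90])-T[2]).round(4))
E
python3 m.py a
```

```text
t 15.05 tcp [0.6325 0.2257 0.1972] phi 105.77 z [-0. -0. -1.] F [-0.3  0.6 -1.9] w 0.0234 g 59.0
wrist 6707 along [-0.0576  0.0642] across [-0.0212  0.0217] z pct [0.1864 0.1887 0.1903 0.1928] rel [-0.0108 -0.0069 -0.0044]
scene 126 along [-0.0674  0.0516] across [-0.0187  0.0268] z pct [0.1861 0.1895 0.1929 0.1981] rel [-0.0111 -0.0043  0.0008]
side 498 along [-0.0606  0.065 ] across [-0.0243  0.0175] z pct [0.1664 0.1733 0.1893 0.1925] rel [-0.0308 -0.0079 -0.0047]
```

The held lamp is centred on the tool and level, with its body top 5.5 mm below the TCP, so the window is 33.5 mm below it. Lower to TCP z ≈ 0.108.

Emit:
{"name": "jog_arm", "arguments": {
  "deltas": [
    [1, 0, 0, 0.2, 0],
    [1, 0, 0, 0.4, 0],
    [1, 0, 0, 0.6, 0],
    [1, 0, 0, 0.6, 0],
    [1, 0, 0, 0.5, 0],
    [1, 0, 0, 0.4, 0],
    [1, 0, 0, 0.3, 0],
    [1, 0, 0, 0.2, 0],
    [1, 0, 0, 0.15, 0],
    [1, 0, 0, 0.1, 0],
    [1, 0, 0, 0, 0],
    [1, 0, 0, 0, 0],
    [1, 0, 0, 0, 0]
  ]
}}

```text
time: 16.28
tool_pos: [0.633, 0.2266, 0.1118]
tcp_rot: [0.0, 0.603, 0.798, 0.0]
ft_force: [0.9, 0.6, -1.9]
grip_width: 0.0231
gripper_force: 59.0
```

```bash
python3 m.py b
python3 - <<'E'
import cv2
a=cv2.imread('pics/bside.png')[170:370,60:360]; b=cv2.imread('pics/bscene.png')[130:330,280:580]
cv2.imwrite('pics/fin.png',cv2.resize(cv2.vconcat([a,b]),None,fx=1.5,fy=1.5))
E
```

```text
t 16.28 tcp [0.633  0.2266 0.1118] phi 105.81 z [ 0.001  0.    -1.   ] F [ 0.9  0.6 -1.9] w 0.0231 g 59.0
wrist 6534 along [-0.058   0.0641] across [-0.0212  0.0217] z pct [0.1012 0.1033 0.105  0.1074] rel [-0.0107 -0.0069 -0.0044]
scene 124 along [-0.0688  0.0463] across [-0.0187  0.0253] z pct [0.1011 0.1039 0.1074 0.1128] rel [-0.0107 -0.0044  0.001 ]
side 492 along [-0.0591  0.0652] across [-0.0245  0.017 ] z pct [0.0797 0.0872 0.1039 0.1072] rel [-0.0321 -0.008  -0.0046]
```

View pics/fin.png

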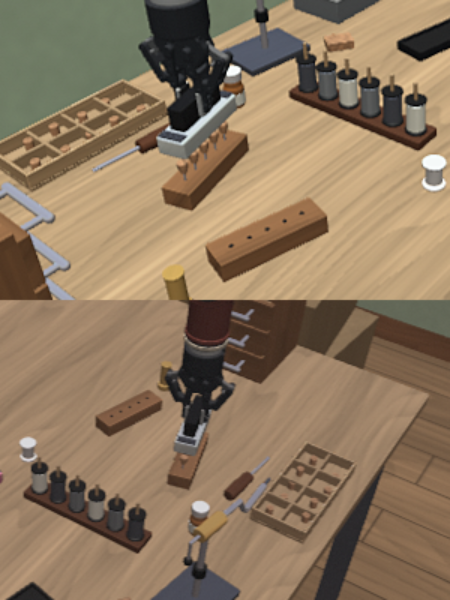

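The lamp sits lengthwise over the head row (side crop (200,125)), level, with nothing else disturbed. Its window is at about 0.078, so I'll lower it about 3 mm.

Emit:
{"name": "jog_arm", "arguments": {
  "deltas": [
    [1, 0, -0.01, 0.07, 0],
    [1, 0, 0, 0.06, 0],
    [1, 0, 0, 0, 0],
    [1, 0, 0, 0, 0],
    [1, 0, 0, 0, 0],
    [1, 0, 0, 0, 0]
  ]
}}

```text
time: 16.93
tool_pos: [0.6323, 0.2264, 0.1078]
tcp_rot: [0.0, 0.603, 0.798, 0.0]
ft_force: [-0.7, -0.5, -1.8]
grip_width: 0.0233
gripper_force: 59.0
```

```bash
python3 m.py c
```

```text
t 16.93 tcp [0.6323 0.2264 0.1078] phi 105.8 z [ 0.  0. -1.] F [-0.7 -0.5 -1.8] w 0.0233 g 59.0
wrist 6537 along [-0.0579  0.0641] across [-0.0212  0.0217] z pct [0.0971 0.0994 0.1009 0.1035] rel [-0.0107 -0.0069 -0.0044]
scene 122 along [-0.0663  0.0386] across [-0.0185  0.0272] z pct [0.0972 0.1001 0.1039 0.1091] rel [-0.0107 -0.0039  0.0013]
side 497 along [-0.0613  0.0656] across [-0.0241  0.0173] z pct [0.0765 0.0835 0.1    0.1033] rel [-0.0314 -0.0078 -0.0045]
```

The window is at about 0.0745, 14.5 mm above the heads, centred on the row at (0.632, 0.226). Handing in.

```bash
python3 -c "
from plant import workorder
print(workorder.finish_job())"
```

```text
the job is handed in; nothing more can be done
None
```

The job is handed in: all three keys were pressed fully down and let up in order, and the arm is holding the lamp still, level and centred lengthwise over the cork heads, its window about 14.5 mm above them by my measurement (no verdict came back).

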